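# Vent the kettle descaler and open its safety cap

### The job

Open the kettle descaler canister: first press its vent nozzle fully down and let it spring back up, then push the winged safety cap down, twist it anticlockwise (seen from above) while it is down until it is free, and lift it straight up. Finish while still holding the cap upright in the gripper, about 5 cm above its neck and clear of the canister; do not let go of it, and leave the kettle, cups and dish where they stand.

Things in the scene. Friction and masses are not known exactly. Their poses are not given: they have to be found in the camera images.
- canister: grey plastic canister screwed to the table, 110 (its x) by 210 (its y) by 110 mm high, on a foot plate 130 x 230 mm; origin at the centre of its underside on the table, z up. Cap neck axis at x=0, y=-50 mm; nozzle axis at x=0, y=+55 mm
- cap: loose white push-and-turn cap, about 160 g, on the neck. Origin on its axis at the drum's underside, 135 mm above the table when locked; z up. Drum diameter 46 mm, 20 mm high; below it a 20 mm thick plug reaches 14 mm into the neck. Two lugs (12 mm wide, 5 mm thick) at the drum's foot point along +x and -x to 33 mm from the axis. Locked: its x lies along the canister's x, lugs under the claws
- wing (a point): centre of the wing, the cap's upright grip bar on top of the drum: 46 mm long along the cap's x, 16 mm thick along its y, from 20 to 50 mm above the cap's origin (this point at 35 mm). Gripped here with the fingertips at or up to 5 mm above the drum's top, the fingers stay clear of the claws even when pressed down and turned
- claw (a point): top of one of two grey claws on the canister that hook over the cap's lugs at the neck's +x and -x sides (canister axes): 25 mm wide, from 25 to 43 mm off the neck axis, tops 145 mm above the table (this: the +x one). A 5 mm deep tooth in each stops the lug from turning anticlockwise until the cap is at least 5.5 mm down; clockwise is always blocked
- seal (a joint): cap's push-down, shown by the spring plate in the neck under its plug: 0 m locked, about 0.0085 m when the cap meets the neck's rim; the spring pushes up with about 5 N at 0 and 10 N at 0.007 m. Pushed down, the cap turns; after 40 deg anticlockwise its lugs are clear of the claws (60 deg is comfortable, to 100 deg is free) and it lifts straight out
- neck (a point): centre of the neck's mouth, 126.5 mm above the table, on the cap's axis, 8.5 mm below the origin of the locked cap
- nozzle (a joint): vent nozzle's downward travel: 0 m up (rest), 0.008 m fully down; spring 1 N at rest to 5 N fully down, springs back when let go
- nozzle_top (a point): centre of the flat top of the vent nozzle, a white upright cylinder of diameter 32 mm with a short side spout, top 150 mm above the table when up; moves with the nozzle; pressed straight down
- kettle: white plastic electric kettle, about 150 mm wide and 185 mm high with a handle at its +x side, standing loose on its black base; origin at the centre of its underside, 22 mm above the table; leave alone
- cup_a: amber glass cup, 72 mm diameter, 75 mm high, loose; origin at the centre of its underside; leave alone
- cup_b: second amber glass cup of the same size, loose; origin at the centre of its underside; leave alone
- dish: blue ceramic dish, 120 mm diameter, 30 mm high, loose; origin at the centre of its underside; leave alone
Mind the look-alikes: they are no part of the job. What is meant by the cap is not green or turquoise, and is the smaller of those in its own colour.

How it is judged:
By the outcome, as a careful person would: the job done as asked, in the order asked, and still so for the second after the job is handed in, while the arm keeps its last pose, push and grip.
It also fails if it takes over 45 s, if anything falls off the work surface, if the arm or the gripper's body presses on something with over 40 N, if the wrist force passes 120 N, or if a joint passes its speed limit or range.

### The arm

A 6-joint arm with a two-finger parallel gripper is mounted at the origin on the work surface. World frame = base frame: x ahead of the robot, y to its left, z up, the work surface at z = 0. Lengths are in mm, angles in degrees, forces in N, time in s.
With the tool pointing down it reaches from about 350 to 850 mm from the base axis. Payload 8.1 kg.
Tool frame: the origin (TCP) lies at the very end of the fingers, on their centre line; the grasp point (between the pads) lies 19 mm behind it (r.grip_depth is the distance from the TCP to the grasp point, in mm); y points along the fingers, z is the direction in which the jaws open and shut, and the axes are right-handed (so a half turn about y gives the same grasp; the last joint's range is limited). The gripper opens to 85 mm and grips with 20 to 120 N. Pads are 22 mm wide; open, the fingers measure 114 mm over their backs; the gripper's body (76 mm by 85 mm) begins 54 mm behind the grasp point. The pads swing forward as they close: fully open they stand 13 mm farther back than shut.
Start: joints at [68.732, 7.471, 85.268, -0, 87.261, -4.893], TCP at [169.133, 575.673, 231.292] pointing down, gripper open.
Joint ranges: [-169.43, 169.43], [-51.17, 129.36], [1.28, 143.12], [-76.62, 256.62], [0, 156.53], [-152.29, 152.29]. Speed limits (degrees/s): [136.94, 136.94, 159.86, 180, 180, 180].

### API

Orientations are given as [roll, pitch, yaw] about the fixed x, y, z axes, in that order (R = Rz(yaw) Ry(pitch) Rx(roll)).
In Python, from bench import readout, eyes, r gives the robot as it stands. The module is installed in compiled form; this text tells all that it offers.
- The arm moves only by the tool move_arm, never from a script. Its argument "motion" is text: rows parted by semicolons, each of 6 numbers parted by spaces: the shift along the world's x, y, z in cm, then the turn, a rotation vector about the world's x, y, z in degrees. A call has 1 to 10 rows; each row is the pose to reach, as a shift and turn from the pose commanded when the call began; what a row does not reach only later rows make up. A row lasts 1/12 s, in which the tool goes at most 41.7 mm and 7.16 degrees, less where a joint would pass 70% of its speed; a pose out of reach is approached as far as the arm can. A call with a gripper value outside its range is refused whole. "fingers" is the finger opening in cm, from 0 to 8.54, set as the call begins (left out, the last holds). The fingers move at their own pace and stop on an object; "squeeze" is the grip in N (left out, the last holds). Time passes only in rows, so rows that repeat a pose let the fingers close. It gives the time, the measured TCP pose, the force and the opening at its end, in the units of the state.
- readout.sense(): the state, without advancing time (a new reading comes with each control period).
- eyes.snapshot(name): name is "scene" or "top" or "wrist"; returns a dict with "image" (420x560x3 uint8, blue, green, red), "fx", "fy", "cx", "cy" (pixels), "dist_coeffs" ([k1, k2, p1, p2, k3] as OpenCV has them; the pictures are not rectified), "world_to_cam" (4x4, takes a point from world to camera coordinates). Camera axes: x right, y down, z forward; pixel columns grow to the right and rows downward; lengths in mm; the calibration is good to about 2 mm. A picture is of the moment at which its call begins. There is no depth.
- r.hand_in(): hands the job in, once; it reports no verdict.
The state is a dict: "time": time; "joint_pos": joint angles; "qd": joint speeds; "joint_efforts": joint torques, N m; "tool_pos": TCP position; "tcp_rot": TCP orientation; "ft_force": force on the tool from outside, world axes, zero at the start; "wrist_torque": the same for the moment, N m; "finger_gap": finger opening in mm.
Only numpy, scipy, OpenCV 4.12 (cv2) and the standard library are available. Lean on these libraries where they do the work, as an engineer would, in place of code of your own. Each camera call takes 0.05 s, during which the arm holds its last target. There are 200 camera calls.

## Working session

There is one attempt and no reset: what is moved stays moved. The work goes in short steps, Python scripts to look and compute and a tool call to move; the robot and the scene stay as the last step left them, time stands still between calls to the robot, and variables do not carry over. Pictures are saved under pics/ and viewed, about 8 in all and at most 12, crops included, and the job is handed in when it is done.

Besides the shell and the picture viewer there is one more tool, called after "Request:" as a command line: name --argument value ..., lists and objects as JSON in quotes. move_arm: Moves the arm, as the interface text tells. Its arguments: {"type":"object","properties":{"motion":{"type":"string"},"fingers":{"type":"number"},"squeeze":{"type":"number"}},"required":["motion"]}

```bash
mkdir -p pics
cat > h.py <<'E'
import numpy as np, cv2, pickle
from bench import readout, eyes, r
def snap(n,f):
    s=eyes.snapshot(n); pickle.dump(s,open(f'pics/{f}.pkl','wb')); cv2.imwrite(f'pics/{f}.png',s['image']); return s
def load(f): return pickle.load(open(f'pics/{f}.pkl','rb'))
def K(s): return np.array([[s['fx'],0,s['cx']],[0,s['fy'],s['cy']],[0,0,1.]])
def ray(s,p):
    u=cv2.undistortPoints(np.array([[p]],float),K(s),np.array(s['dist_coeffs'])).ravel()
    M=np.array(s['world_to_cam']); R=M[:3,:3]; d=R.T@np.array([u[0],u[1],1]); return -R.T@M[:3,3], d/np.linalg.norm(d)
def tri(obs):
    A=np.zeros((3,3));b=np.zeros(3);rs=[ray(s,p) for s,p in obs]
    for c,d in rs: P=np.eye(3)-np.outer(d,d);A+=P;b+=P@c
    x=np.linalg.solve(A,b); return x,[np.linalg.norm((np.eye(3)-np.outer(d,d))@(x-c)) for c,d in rs]
def atz(s,p,z):
    c,d=ray(s,p); return c+d*(z-c[2])/d[2]
def proj(s,X):
    M=np.array(s['world_to_cam']); return cv2.projectPoints(np.array(X,float).reshape(-1,3),cv2.Rodrigues(M[:3,:3])[0],M[:3,3],K(s),np.array(s['dist_coeffs']))[0].reshape(-1,2)
E
python3 - <<'E'
from h import *
a=[snap(n,n+'0') for n in ('scene','top','wrist')]
print(readout.sense())
for s in a:print(ray(s,(280,210)),s['fx'])
E
```

```text
{'time': 0.15, 'joint_pos': array([ 6.87329500e+01,  7.50629566e+00,  8.53157261e+01,  4.48471462e-05,
        8.72616566e+01, -4.89303448e+00]), 'qd': array([ 0.06189028, -0.08303079, -0.13656285,  0.16444867, -0.15214666,
       -0.01140214]), 'joint_efforts': array([ 2.28667909e-04, -5.70066118e+01, -5.01157451e+01, -2.03627178e-04,
        9.78670403e-03, -2.04002583e-05]), 'tool_pos': array([168.9656305 , 575.27022819, 230.46618705]), 'tcp_rot': array([-9.00833696e+01,  7.18204401e-03, -1.63740229e+01]), 'ft_force': array([-1.06686545,  0.0120156 , -0.26770652]), 'wrist_torque': array([0.00521472, 0.0347316 , 0.02526414]), 'finger_gap': 85.49457334121503}
(array([1066.41286417,  284.8335369 ,  891.99372409]), array([-0.49917226, -0.41724068, -0.7594322 ])) 406.51831395522333
(array([ 337.51050464, -103.92180963, 1178.49128912]), array([ 0.22861797, -0.02731012, -0.97313308])) 424.42088084966116
(array([ 98.73725894, 597.12858619, 372.66333928]), array([ 0.2924036 , -0.09594287, -0.95146997])) 354.2874996054542
```

View pics/scene0.png

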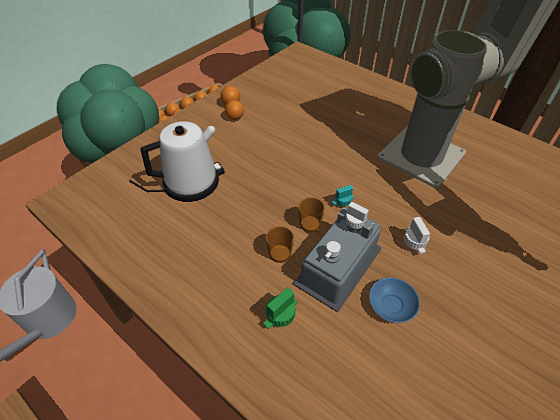

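View pics/top0.png

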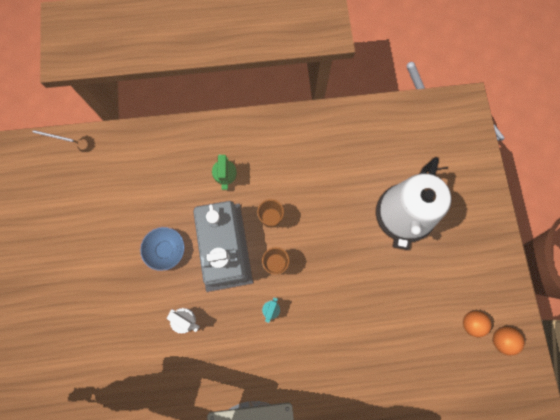

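The canister lies at about scene (340,258) and top (222,245). Four things could be taken for the cap:
- White cap on the neck: scene (357,214), top (219,258).
- Loose larger white cap: scene (417,236), top (182,321).
- Green cap: scene (282,310).
- Turquoise cap: scene (344,196).

I choose the white one on the canister's neck and will check it in a close crop.

Run:
```python
from h import *
def crop(f,x,y,w,h,k): return cv2.resize(load(f)['image'][y:y+h,x:x+w],None,fx=k,fy=k,interpolation=cv2.INTER_CUBIC)
a=crop('scene0',290,190,100,120,4.99);b=crop('top0',185,190,75,110,5.45)
h=min(len(a),len(b));cv2.imwrite('pics/c1.png',np.hstack([a[:h,:400],b[:h,:400]]));print(a.shape,b.shape,h)
```

```text
(599, 499, 3) (600, 409, 3) 599
```

View pics/c1.png

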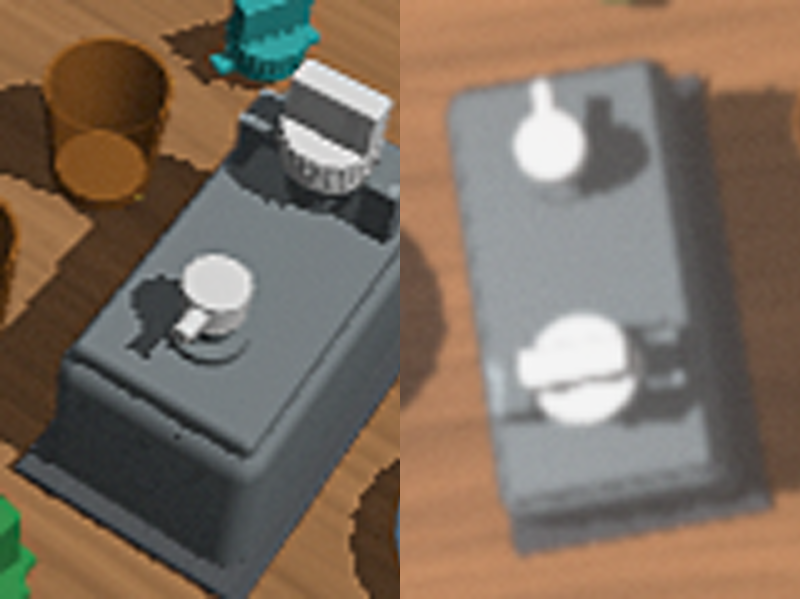

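The crop shows the white wing cap between grey claws. Its wing-top centre is at scene ≈ (358.5,208) and top ≈ (217,256). The nozzle top is at scene ≈ (333.5,246.3) and top ≈ (212.3,216.8).

Run:
```python
from h import *
s,t,w=[load(n+'0') for n in('scene','top','wrist')]
n=tri([(s,(333.5,246.3)),(t,(212.3,216.8))]);c=tri([(s,(358.5,208)),(t,(217.1,256.1))])
print(n,c, np.linalg.norm((n[0]-c[0])[:2]))
d=(n[0]-c[0])[:2];print(np.degrees(np.arctan2(d[1],d[0]))-90)
print(atz(t,(212.3,216.8),150),atz(t,(217.1,256.1),185),atz(s,(333.5,246.3),150),atz(s,(358.5,208),185))
T=lambda x,y:((x-400)/5.45+185,y/5.45+190)
for p in [(452,98),(650,62),(712,470),(510,500)]:print(atz(t,T(*p),110))
print(proj(w,[n[0],c[0]]))
```

```text
(array([581.4206838 ,  36.28965132, 146.15107517]), [np.float64(0.18075363662999092), np.float64(0.18075363663001545)]) (array([477.08892359,  28.66920183, 179.69768921]), [np.float64(0.9464851832537964), np.float64(0.9464851832538778)]) 104.60969093414656
-85.82250289876096
[580.4274305   35.92626024 150.        ] [476.76554318  27.11993673 185.        ] [584.00877154  37.41393796 150.        ] [481.00978062  31.39464994 185.        ]
[618.23766871  85.18416942 110.        ]
[625.47954011  -9.63141151 110.        ]
[430.03603043 -21.40650732 110.        ]
[426.77091691  71.41083651 110.        ]
[[ -27.67494554  612.16813183]
 [-102.86787942  594.6263938 ]]
```

View pics/wrist0.png

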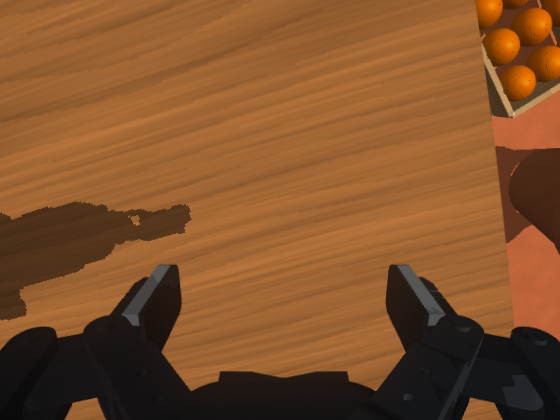

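Request:
move_arm --motion "4 -6 1 0 0 -7;8 -12 2 0 0 -14;11 -16 3 0 0 -21;13 -20 4 0 0 -28;15 -23 5 0 0 -35;17 -26 6 0 0 -42;19 -29 7 0 0 -49;21 -32 7 0 0 -56;23 -35 7 0 0 -63;25 -38 7 0 0 -69.4" --fingers 0 --squeeze 40

```text
time: 0.98
tool_pos: [395.3, 231.0, 299.6]
tcp_rot: [-89.9, 0.0, -86.1]
ft_force: [1.3, 0.2, 0.2]
finger_gap: -0.0
```

Request:
move_arm --motion "2 -3 0 0 0 0;4 -6 0 0 0 0;6 -9 0 0 0 0;8 -12 0 0 0 0;10 -15 0 0 0 0;11.1 -16.3 0 0 0 0;11.1 -16.3 0 0 0 0;11.1 -16.3 0 0 0 0;11.1 -16.3 0 0 0 0"

```text
time: 1.73
tool_pos: [505.1, 70.2, 298.5]
tcp_rot: [-90.0, 0.0, -85.8]
ft_force: [-0.8, 0.3, 0.1]
finger_gap: -0.1
```

Run:
```python
from h import *
w=snap('wrist','wrist1');q=readout.sense();print(q['tool_pos'],q['tcp_rot'],q['joint_pos'],q['ft_force'])
print(proj(w,[(582,36.7,150),(477,28.7,185)]))
cv2.imwrite('pics/w1.png',cv2.resize(w['image'],(800,600),interpolation=cv2.INTER_CUBIC))
```

```text
[505.06945981  70.52066273 298.72906619] [-9.00196780e+01  2.12214992e-02 -8.57290878e+01] [ 2.17173971e+00 -7.61856064e+00  9.33679254e+01  2.05435171e-02
  9.42710771e+01 -2.09764976e+00] [ 0.57552482 -0.33206174  1.26664855]
[[366.38301109 231.79986235]
 [242.48610792 248.37118951]]
```

View pics/w1.png

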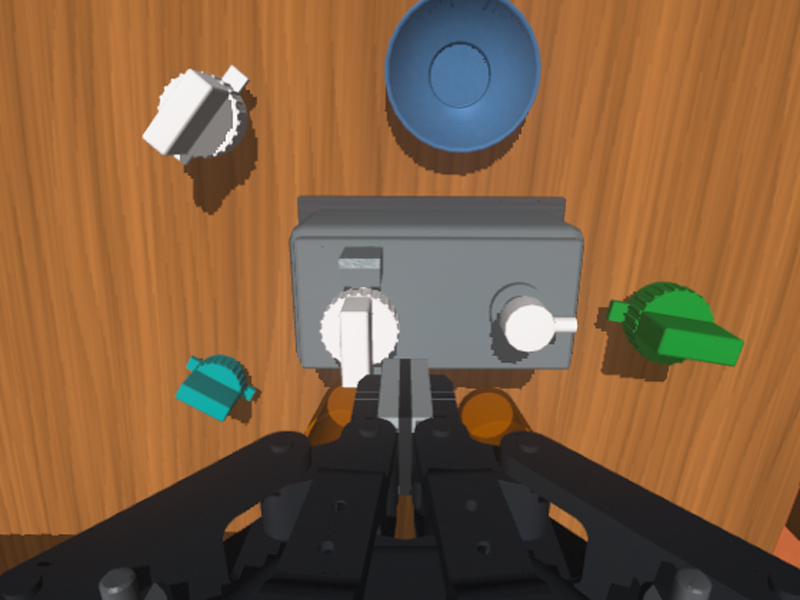

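The wrist view shows the dish at top, the canister in the middle and a straight wing. In full-frame pixels the nozzle top is at ≈ (369,228) and the wing-top centre at ≈ (249.5,243).

```bash
python3 - <<'E'
from h import *
s,t,w=load('scene0'),load('top0'),load('wrist1')
n=[(s,(333.5,246.3)),(t,(212.3,216.8)),(w,(369,228.2))];c=[(s,(358.5,208)),(t,(217.1,256.1)),(w,(249.5,243))]
print(tri(n),tri(c),atz(w,n[2][1],150),atz(w,c[2][1],185))
for a in(n,c):print(tri(a[1:]))
S=.7
P=[atz(w,(x*S,y*S),110)for x,y in[(293,238),(582,238),(572,367),(303,367)]];print(P)
E
python3 - <<'E'
import sys;sys.path.insert(0,'.')
E
```

```text
(array([582.78375928,  37.35488306, 146.89427591]), [np.float64(1.0593393661252268), np.float64(1.8423720901533966), np.float64(2.6070836208125816)]) (array([478.93909638,  29.54581063, 179.40963483]), [np.float64(1.9908897726803363), np.float64(2.148240437677432), np.float64(3.300417677957697)]) [583.82028241  40.22750814 150.        ] [482.29062772  33.67738905 185.        ]
(array([584.24409684,  37.27788443, 141.84822699]), [np.float64(1.8498540820506135), np.float64(1.8498540820504092)])
(array([480.00675217,  28.40634344, 171.57477103]), [np.float64(1.4377794464616784), np.float64(1.437779446461661)])
[array([431.28866419,  76.1992193 , 110.        ]), array([623.01693134,  90.55678937, 110.        ]), array([632.35506762,  -3.07002363, 110.        ]), array([439.40072808, -17.180131  , 110.        ])]
```

Request:
move_arm --motion "3.5 -1.5 0 0 0 0;7.8 -3.2 -1 0 0 0;7.8 -3.2 -5 0 0 0;7.8 -3.2 -9 0 0 0;7.8 -3.2 -13 0 0 0;7.8 -3.2 -14 0 0 0;7.8 -3.2 -14 0 0 0;7.8 -3.2 -14 0 0 0"

```text
time: 2.45
tool_pos: [583.6, 38.6, 160.2]
tcp_rot: [-90.0, 0.0, -85.7]
ft_force: [1.4, 0.0, 0.3]
finger_gap: -0.1
```

Run:
```python
from h import *
w=snap('wrist','wrist2');q=readout.sense();print(q['tool_pos'],q['tcp_rot'],q['ft_force'])
cv2.imwrite('pics/w2.png',cv2.resize(w['image'][60:360,80:480],(800,600),interpolation=cv2.INTER_CUBIC))
```

```text
[584.92017522  38.36560002 162.03746465] [-8.97774369e+01 -1.90117178e-02 -8.57174860e+01] [ 0.80094287 -0.04990769  0.71626917]
```

View pics/w2.png

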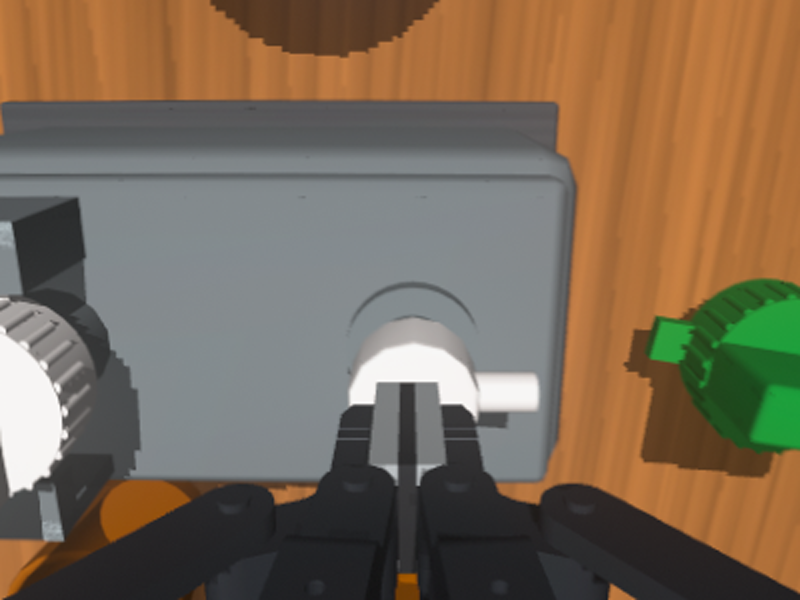

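Run:
```python
from h import *
w=load('wrist2')
def f(X):p=proj(w,X);return (p-[80,60])*2
q=[584.9,38.4,162]
print(f([q,(584.9,38.4,150),(584.9,49.4,162)]))
for c in[(583,38),(585,38),(585,40),(585,36),(587,38)]:
  print(c,f([(c[0],c[1],150),(c[0]-16,c[1],150),(c[0]+16,c[1],150),(c[0],c[1]+16,150),(c[0],c[1]-16,150)]).round().tolist())
v=cv2.resize(w['image'][60:360,80:480],(800,600),interpolation=cv2.INTER_CUBIC)
print(v[300:440:5,413].mean(1).round(),v[380,330:500:5].mean(1).round())
```

```text
[[408.2287332  428.03503924]
 [408.02744891 403.82352195]
 [412.10047687 382.5404008 ]]
(583, 38) [[400.0, 405.0], [332.0, 400.0], [467.0, 409.0], [405.0, 342.0], [395.0, 464.0]]
(585, 38) [[408.0, 405.0], [341.0, 401.0], [475.0, 410.0], [414.0, 343.0], [403.0, 465.0]]
(585, 40) [[409.0, 398.0], [341.0, 393.0], [476.0, 402.0], [414.0, 334.0], [404.0, 457.0]]
(585, 36) [[408.0, 413.0], [341.0, 408.0], [475.0, 417.0], [413.0, 351.0], [403.0, 472.0]]
(587, 38) [[417.0, 406.0], [349.0, 401.0], [484.0, 410.0], [422.0, 343.0], [411.0, 465.0]]
[138. 138. 139. 123. 169. 171. 174. 176. 181. 243. 246. 246. 246. 245.
 246. 245. 255.  64.  69.  62.  61.  61.  60.  57.  56.  56.  54.  52.] [139. 139. 139. 139. 136. 224. 246. 245. 245. 247. 255. 255. 255. 255.
 255. 255. 255. 255. 254. 254. 254. 254. 245. 245. 245. 245. 245. 245.
 240. 147. 233. 232. 232. 232.]
```

Fingertips are within about 1 mm of the nozzle axis at ≈ (585.5, 37.5). I press straight down.

Request:
move_arm --motion "0 0 -0.5 0 0 0;0 0 -0.9 0 0 0;0 0 -1.2 0 0 0;0 0 -1.4 0 0 0;0 0 -1.6 0 0 0;0 0 -1.8 0 0 0;0 0 -1.8 0 0 0"

```text
time: 3.08
tool_pos: [584.5, 37.7, 142.1]
tcp_rot: [-89.9, -0.0, -85.8]
ft_force: [1.6, 0.9, 5.7]
finger_gap: -0.0
```

Request:
move_arm --motion "0 0 -0.1 0 0 0;0 0 -0.2 0 0 0;0 0 -0.3 0 0 0;0 0 -0.4 0 0 0;0 0 -0.4 0 0 0"

```text
time: 3.5
tool_pos: [584.7, 37.7, 141.5]
tcp_rot: [-89.8, -0.0, -85.8]
ft_force: [-11.9, -0.2, 29.0]
finger_gap: 0.0
```

Request:
move_arm --motion "0 0 1 0 0 0;0 0 2 0 0 0;0 0 4 0 0 0;0 0 7 0 0 0;-2 0 9 0 0 0;-5 -0.4 9 0 0 0;-8 -0.6 9 0 0 0;-10.4 -0.8 9 0 0 0;-10.4 -0.8 9 0 0 0;-10.4 -0.8 9 0 0 0" --fingers 5

```text
time: 4.33
tool_pos: [478.7, 29.6, 226.7]
tcp_rot: [-90.0, -0.0, -85.8]
ft_force: [-0.0, -0.1, 0.5]
finger_gap: 49.9
```

Run:
```python
from h import *
w=snap('wrist','wrist3');q=readout.sense();print(q['tool_pos'],q['tcp_rot'],q['ft_force'],q['joint_pos'],q['finger_gap'])
def f(X):return (proj(w,X)-[80,60])*2
c=np.array([480.5,30]);X=np.array([.073,-.997]);Y=np.array([.997,.073])
v=cv2.resize(w['image'][60:360,80:480],(800,600),interpolation=cv2.INTER_CUBIC)
P=lambda a,b,z:[*(c+a*X+b*Y),z]
for ring in([P(a,b,185)for a,b in((-23,-8),(23,-8),(23,8),(-23,8))],[P(23*np.cos(k),23*np.sin(k),155)for k in np.linspace(0,6.28,40)]):
  cv2.polylines(v,[f(ring).round().astype(int)],True,(0,0,255),1)
p=585.3-0,37.6
cv2.imwrite('pics/w3.png',v)
```

```text
[479.58129739  29.61678113 226.91443063] [-8.99716335e+01 -5.74719707e-03 -8.57867032e+01] [ 0.49311373 -0.18891179  0.58635838] [-2.58123119e+00 -1.12781088e+01  1.04057074e+02 -2.35364107e-03
  8.71921877e+01 -6.79441473e+00] 50.30342642351355
```

View pics/w3.png

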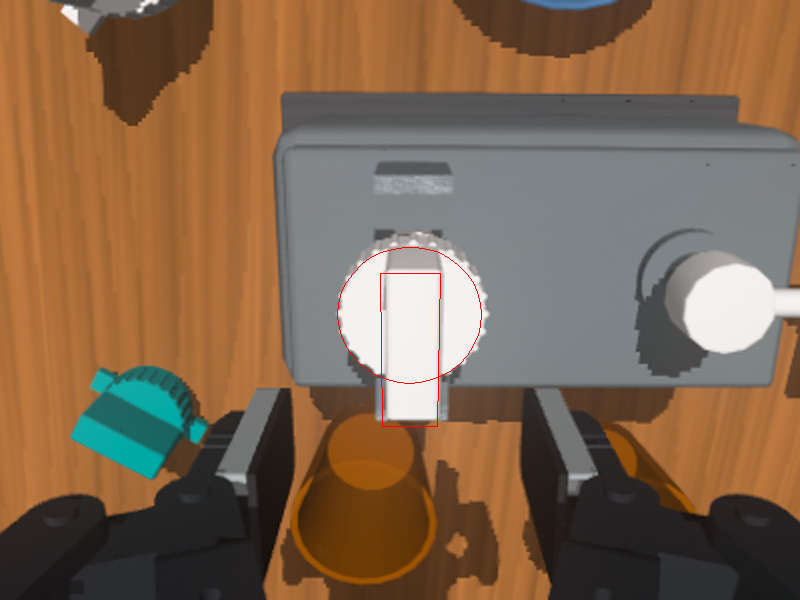

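The wing is straight, about 1 mm in +x and 1.5 mm in +y of my overlay, so the cap axis is ≈ (481.2, 31.4). The nozzle is back up. I go down and grip.

Request:
move_arm --motion "0.1 0.2 -1 0 0 0;0.1 0.2 -3 0 0 0;0.1 0.2 -5 0 0 0;0.1 0.2 -6.4 0 0 0;0.1 0.2 -6.9 0 0 0;0.1 0.2 -6.9 0 0 0;0.1 0.2 -6.9 0 0 0"

```text
time: 4.97
tool_pos: [480.9, 31.8, 157.7]
tcp_rot: [-90.0, 0.0, -85.8]
ft_force: [0.2, -1.1, -0.3]
finger_gap: 49.9
```

Request:
move_arm --motion "0 0 0 0 0 0;0 0 0 0 0 0;0 0 0 0 0 0;0 0 0 0 0 0;0 0 0 0 0 0;0 0 0 0 0 0;0 0 0 0 0 0" --fingers 0 --squeeze 60

```text
time: 5.55
tool_pos: [481.3, 31.7, 158.5]
tcp_rot: [-89.9, -0.0, -85.8]
ft_force: [2.2, 0.8, 3.5]
finger_gap: 14.9
```

Request:
move_arm --motion "0 0 -0.2 0 0 0;0 0 -0.4 0 0 0;0 0 -0.6 0 0 0;0 0 -0.75 0 0 0;0 0 -0.75 0 0 0;0 0 -0.75 0 0 0"

```text
time: 6.05
tool_pos: [481.3, 31.7, 151.2]
tcp_rot: [-89.9, -0.0, -85.8]
ft_force: [1.6, -0.1, 8.4]
finger_gap: 14.8
```

Request:
move_arm --motion "0 0 0 0 0 5;0 0 0 0 0 10;0 0 0 0 0 15;0 0 0 0 0 20;0 0 0 0 0 20"

```text
time: 6.47
tool_pos: [481.1, 31.7, 151.2]
tcp_rot: [-89.9, -0.0, -65.4]
ft_force: [0.3, 0.5, 8.6]
finger_gap: 15.2
```

Request:
move_arm --motion "0 0 0 0 0 5;0 0 0 0 0 10;0 0 0 0 0 15;0 0 0 0 0 20;0 0 0 0 0 25;0 0 0 0 0 30;0 0 0 0 0 35;0 0 0 0 0 40;0 0 0 0 0 45;0 0 0 0 0 45"

```text
time: 7.3
tool_pos: [480.4, 31.4, 150.9]
tcp_rot: [-90.0, -0.0, -20.5]
ft_force: [-3.4, -2.2, 10.1]
finger_gap: 14.9
```

Run:
```python
from h import *
w=snap('wrist','wrist4');q=readout.sense();print(q['tool_pos'],q['tcp_rot'],q['ft_force'],q['wrist_torque'],q['joint_pos'],q['finger_gap'])
cv2.imwrite('pics/w4.png',cv2.resize(w['image'][60:360,80:480],(800,600),interpolation=cv2.INTER_CUBIC))
```

```text
[480.43656455  31.41274911 150.83383404] [-9.00334628e+01  1.63983954e-03 -2.06894144e+01] [-3.37012363 -1.93309387 10.2471927 ] [-0.24058524  0.5770302   0.0415856 ] [-2.33983187e+00 -8.11128980e+00  1.09306712e+02 -3.18498497e-02
  7.88166709e+01 -7.16442374e+01] 14.926337147779517
```

View pics/w4.png

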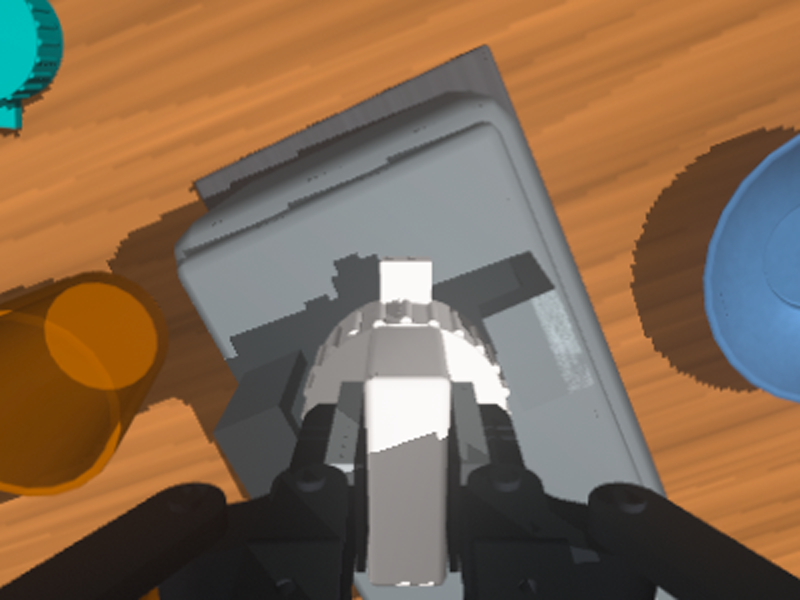

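The wing turned with the gripper by 65°, and the lug at crop (405,282) is clear of the claws. I lift straight up.

Request:
move_arm --motion "0 0 0.5 0 0 0;0 0 1 0 0 0;0 0 1.7 0 0 0;0 0 2.5 0 0 0;0 0 3.3 0 0 0;0 0 4.1 0 0 0;0 0 4.8 0 0 0;0 0 5 0 0 0;0 0 5 0 0 0;0 0 5 0 0 0"

```text
time: 8.18
tool_pos: [480.5, 31.7, 200.3]
tcp_rot: [-90.0, 0.0, -20.8]
ft_force: [0.0, -0.0, -2.0]
finger_gap: 15.3
```

Run:
```python
from h import *
s=snap('scene','scene5');w=snap('wrist','wrist5');q=readout.sense();print(q['tool_pos'],q['tcp_rot'],q['ft_force'],q['finger_gap'])
a=cv2.resize(s['image'][150:325,250:440],None,fx=2.7,fy=2.7,interpolation=cv2.INTER_CUBIC)
b=cv2.resize(w['image'],None,fx=.5,fy=.5)[:,:280];b=np.vstack([b,np.zeros((len(a)-len(b),280,3),np.uint8)])
cv2.imwrite('pics/c5.png',np.hstack([a,b])[:,:800])
```

```text
[480.23597683  31.70619134 199.76123145] [-9.00173348e+01  4.90912032e-02 -2.07737511e+01] [-0.32717559  0.02345364 -1.83331301] 14.648955858845243
```

View pics/c5.png

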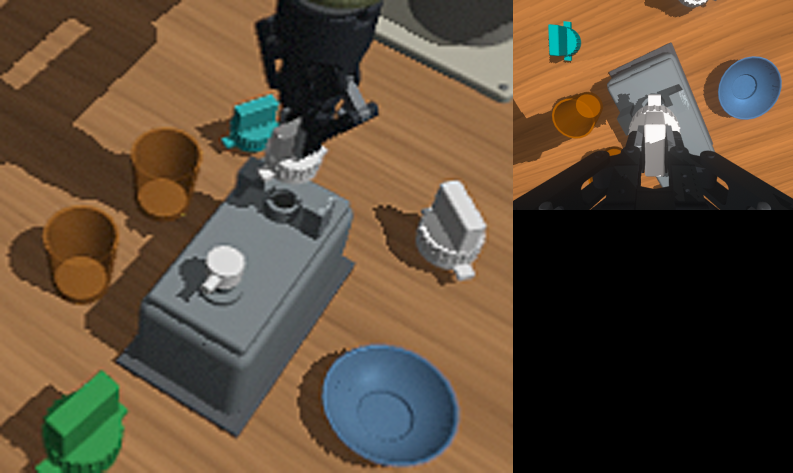

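The cap is in the gripper at crop (300,155), upright above the empty neck at (285,203). The nozzle is up, and the cups and dish look unmoved. I hand the job in.

```bash
python3 -c "
from bench import r
r.hand_in()"
```

```text
the job is handed in; nothing more can be done
```

The descaler canister is open and the job is handed in, at about 8.3 s on the robot's clock; no verdict was reported. The gripper is still holding the cap upright above the empty neck.

- **Nozzle:** I pressed it down until it hit its stop at a measured height of 141.5 mm with 29 N. The next picture showed it back up.
- **Cap:** I gripped the wing, pushed it down about 7.3 mm with 8–10 N, turned it 65° anticlockwise, and lifted it straight up about 49 mm.
- **Final state:** The finger gap is about 15 mm, and about 1.9 N hangs on the wrist, which fits the cap's weight of about 1.6 N. By my estimate the cap's underside is about 50 mm above the neck's mouth.
- **Surroundings:** In the last picture the cups and dish look unmoved. The kettle was outside that crop, but the arm never went near it.

**Disagreement:** The camera estimates of position differed by 2–5 mm between views. Two-view heights also came out low, at 146 mm instead of 150 for the nozzle and 180 mm instead of 185 for the wing. I corrected for this with close wrist views, and the sideways forces when gripping were only about 2 N.

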